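# Return the tipped work lamp to the charging rail and switch it on

### The job

One of the work lamps lies tipped over on the bench: stand it upright on its tail on the open bench and let go, then take hold of it afresh and set it down, without dropping it, centred over the copper contact in the empty bay of the charging rail between the standing lamps. Once it stands there, slide the small switch on top of the rail's power box fully across, away from the robot, so that charging starts. Leave the standing lamps in their places and the solder spool, screwdriver, jar, bottle and multimeter where they are.

Things in the scene. Friction and masses are not known exactly. Their poses are not given: they have to be found in the camera images.
- lamp: the tipped pocket work lamp, lying between robot and rail, head roughly to the robot's left. 125 mm long: hexagonal aluminium tail (44 mm across flats, 25 mm long), aluminium middle (38 mm diameter, 67 mm long), round dark head with lens (44 mm diameter, 33 mm long); 0.13 to 0.23 kg. Origin at its centre, on its axis; z axis from tail to head.
- lamp_mid (a point): the same centre and axes of the tipped lamp. Its z points up when the lamp stands on its tail. Lying, the centre is 22 mm above the bench; standing on the bench it is 62.5 mm up, standing in the rail 78.5 mm up.
- rail: grey charging rail fixed to the bench, 360 mm long along its own y: 300 mm of lane, then a 60 mm power box at the -y end (robot's right). Origin on the bench under the middle of its length; x points across the lane, away from the robot, z up.
- lane (a point): middle of the lane's floor, 16 mm above the bench. Lane 58 mm wide between curbs 9 mm thick rising 12 mm above the floor. Five bays 60 mm apart along its y, at +120, +60, 0, -60, -120 mm from here; four hold standing lamps, one of the middle three is empty.
- box_top (a point): middle of the top of the power box, 90 mm above the bench; box 90 mm (rail x) by 60 mm (rail y). The slide switch is in this top.
- bay_mid (a point): centre of the empty bay's round copper contact plate (28 mm in diameter), on the lane floor (16 mm above the bench); axes as the rail's
- switch (a joint): slide switch on top of the power box, in m: 0 = off, ridge at the end nearer the robot (always so at the start); 0.012 = on, ridge at the far end. It moves along the rail's +x; an over-centre detent resists with about 3.5 N at first, gives way past the middle (0.006) and then snaps home.
- ridge (a point): middle of the top of the switch's small white ridge: 4 mm thick along the travel, 18 mm wide, standing 6 mm above the flush plate and box top (top at 96 mm above the bench); moves with the switch
- lamp_a_mid (a point): centre (half-way up) of a lamp standing in the rail, the same kind as the tipped one: 125 mm tall, 44 mm in diameter, loose; z up
- lamp_b_mid (a point): centre (half-way up) of a lamp standing in the rail, the same kind as the tipped one: 125 mm tall, 44 mm in diameter, loose; z up
- lamp_c_mid (a point): centre (half-way up) of a lamp standing in the rail, the same kind as the tipped one: 125 mm tall, 44 mm in diameter, loose; z up
- lamp_d_mid (a point): centre (half-way up) of a lamp standing in the rail, the same kind as the tipped one: 125 mm tall, 44 mm in diameter, loose; z up
- spool: bystander: solder spool standing on the bench, 54 mm across, 45 mm high; origin at its underside
- screwdriver: bystander: screwdriver, 170 mm long, lying on the bench; handle towards its -x
- bottle: bystander: bottle with white cap, 66 mm across, 200 mm high; origin at its underside
- multimeter: bystander: yellow multimeter lying on its back, 150 x 75 x 34 mm; origin at its underside
- flux_jar: bystander: small jar, 56 mm across, 50 mm high; origin at its underside
There are look-alikes about, which are no part of the job. What is shaped like the lamp but brown is not meant.

How it is judged:
On the way, in this order (a step that is already met when the one before it is completed fails the run):
1. the tipped lamp stands upright on its tail on the bench, outside the rail, released (angle between lamp_mid's own z axis and vertical below 0.12 rad and height (world z) of lamp_mid between 0.057 and 0.068 m and contact force between the fingers and lamp below 0.05 N), for 0.2 s.
2. the lamp stands upright on the lane floor in the empty bay, within 12 mm of the contact's centre, released (horizontal distance between lamp_mid and bay_mid below 0.012 m and angle between lamp_mid's own z axis and vertical below 0.1 rad and height (world z) of lamp_mid between 0.074 and 0.082 m and contact force between the fingers and lamp below 0.05 N), for 0.2 s.
3. the switch is across, at least 10 of its 12 mm (value of joint switch above 0.01 m), for 0.2 s.
At the end, for the whole second after the job is handed in: The lamp stands at rest on its tail on the lane floor in the formerly empty bay, within 6 degrees of upright and 12 mm of the contact centre; the switch is at least 10 of its 12 mm across; the other lamps within 20 mm, and spool, screwdriver, jar, bottle and multimeter within 40 mm, of their starts (horizontal distance between lamp_mid and bay_mid below 0.012 m and angle between lamp_mid's own z axis and vertical below 0.1 rad and height (world z) of lamp_mid between 0.074 and 0.082 m and value of joint switch above 0.01 m and linear speed of lamp below 0.02 m/s); the robot touches nothing.
It fails at once if a standing lamp is pushed more than 20 mm from its place or knocked over (distance of any of lamp_a_mid, lamp_b_mid, lamp_c_mid, lamp_d_mid from where it was at the start of the episode above 0.02 m).
It fails at once if a bystander is moved more than 40 mm (distance of any of spool, screwdriver, bottle, multimeter, flux_jar from where it was at the start of the episode above 0.04 m).
It fails at once if the lamp is dropped: out of the fingers with its centre more than 100 mm above the bench (about 20 mm above its stand in the rail) (contact force between the fingers and lamp below 0.05 N and height (world z) of lamp_mid above 0.1 m).
It also fails if it takes over 61 s, if anything falls off the work surface, if the arm or the gripper's body presses on something with over 40 N, if the wrist force passes 120 N, or if a joint passes its speed limit or range.

### The arm

A 7-joint arm with a two-finger parallel gripper is mounted at the origin on the work surface. World frame = base frame: x ahead of the robot, y to its left, z up, the work surface at z = 0. Lengths are in m, angles in rad, forces in N, time in s.
With the tool pointing down it reaches from about 0.4 to 0.85 m from the base axis. Payload 4.5 kg.
Tool frame: the origin (TCP) lies midway between the tips of the shut fingers; the grasp point (between the pads) lies 19 mm behind it; z points along the fingers, y is the line along which they close (so a half turn about z gives the same grasp; the last joint's range is limited). The gripper opens to 88 mm and grips with 3 to 60 N. Pads are 18 mm wide; open, the fingers measure 123 mm over their backs; the gripper's body (75 mm by 187 mm) begins 45 mm behind the grasp point.
Start: joints at [-1.285, 0.689, -0.195, 1.565, 0.157, 0.902, -0.215], TCP at [0.156, 0.605, 0.239] pointing down, gripper open.
Joint ranges: [-3.01, 3.01], [-0.46, 2.08], [-1.47, 1.51], [0.13, 2.56], [-1, 4.14], [0.04, 2.09], [-2.66, 2.66]. Speed limits (rad/s): [2.57, 2.57, 3.14, 3.14, 3.14, 3.14, 3.14].

### API

Orientations are given as a unit quaternion [x, y, z, w].
In Python, from plant import r gives the robot as it stands. The module is installed in compiled form; this text tells all that it offers.
- The arm moves only by the tool step_arm, never from a script. Its argument "series" is a list of rows, each a list of 7 numbers: the shift along the world's x, y, z in mm, then the turn, a rotation vector about the world's x, y, z in rad, then the closure, from 0 (fully open) to 1 (shut). A call has 1 to 20 rows; each row shifts and turns the commanded pose from where the row before left it; what a row does not reach is not made up. A row lasts 1/10 s, in which the tool goes at most 50 mm and 8.59 degrees, less where a joint would pass 70% of its speed; a pose out of reach is approached as far as the arm can. A call is refused whole if a number of a shift passes 50 or a number of a turn 0.15, either way. A call with a gripper value outside its range is refused whole. The fingers move at their own pace and stop on an object; "force" is the grip in N (left out, the last holds). Time passes only in rows, so rows that do not move let the fingers close. It gives the time, the measured TCP pose, the force, the opening and the grip force at its end, in the units of the state.
- r.get_state(): the state, without advancing time (a new reading comes with each control period).
- r.snapshot(name): name is "scene" or "top" or "wrist"; returns (picture, depth): 420x560x3 uint8, blue, green, red; 420x560 float32, m along the optical axis (not along the pixel's ray), 0 where there is no reading.
- r.get_calibration(name): a dict with "intrinsics" (3x3 intrinsics, pixels), "pose" (4x4, takes a point from camera to world coordinates). Camera axes: x right, y up, looking along -z (the intrinsics and any distortion apply to the point x, -y, -z); pixel columns grow to the right and rows downward; lengths in m; the calibration is good to about 2 mm. A picture is of the moment at which its call begins: read the wrist's pose just before it. get_calibration takes no time and is no camera call; for the wrist camera it gives the pose at the moment of the call.
- r.finish_job(): hands the job in; it is judged then, once.
The state is a dict: "clock": time; "q": joint angles; "qd": joint speeds; "joint_torque": joint torques, N m; "tool_pos": TCP position; "eef_rot": TCP orientation; "contact_force": force on the tool from outside, world axes, zero at the start; "moment": the same for the moment, N m; "opening": opening from 0.0 (shut) to 1.0 (fully open); "finger_force": force on a finger pad.
Only numpy, scipy, OpenCV 4.12 (cv2) and the standard library are available. Lean on these libraries where they do the work, as an engineer would, in place of code of your own. Each camera call takes 0.05 s, during which the arm holds its last target. There are 200 camera calls.

## Working session

There is one attempt and no reset: what is moved stays moved. The work goes in short steps, Python scripts to look and compute and a tool call to move; the robot and the scene stay as the last step left them, time stands still between calls to the robot, and variables do not carry over. Pictures are saved under pics/ and viewed, at most 10 in all, crops included, and the job is handed in when it is done.

Besides the shell and the picture viewer there is one more tool, called after "Call:" by a JSON object that holds its "op" and its "data". step_arm: Moves the arm, as the interface text tells. Its arguments: {"type":"object","properties":{"series":{"type":"array"},"force":{"type":"number"}},"required":["series"]}

```bash
mkdir -p pics
cat > h.py <<'E'
import numpy as np, cv2
from plant import r
def cloud(name,save=None):
    c=r.get_calibration(name); im,d=r.snapshot(name)
    if save: cv2.imwrite('pics/'+save,im)
    K=np.array(c['intrinsics']);T=np.array(c['pose'])
    v,u=np.mgrid[:420,:560]
    P=np.stack([(u-K[0,2])/K[0,0]*d,-(v-K[1,2])/K[1,1]*d,-d],-1)@T[:3,:3].T+T[:3,3]
    P[d==0]=np.nan
    return im,d,P,K,T
E
python3 - <<'E'
from h import *
for n in('top','scene'):
    im,d,P,K,T=cloud(n,n+'1.png'); np.savez('/tmp/'+n,im=im,P=P,K=K,T=T)
    print(n,K.round(1).tolist(),T.round(3).tolist())
s=r.get_state();print(s)
a=cv2.imread('pics/top1.png')
E
```

```text
top [[463.6, 0.0, 277.2], [0.0, 463.6, 202.4], [0.0, 0.0, 1.0]] [[0.026, 0.981, -0.19, 0.226], [-0.999, 0.029, 0.014, 0.015], [0.019, 0.189, 0.982, 1.34], [0.0, 0.0, 0.0, 1.0]]
scene [[432.5, 0.0, 277.2], [0.0, 432.5, 211.0], [0.0, 0.0, 1.0]] [[-0.39, -0.742, 0.546, 1.127], [0.921, -0.312, 0.234, 0.302], [-0.003, 0.594, 0.805, 1.06], [0.0, 0.0, 0.0, 1.0]]
{'clock': 0.1, 'q': array([-1.28521364,  0.68987793, -0.19454042,  1.56621375,  0.15730486,
        0.9024773 , -0.21511744]), 'qd': array([ 0.00132128, -0.00042071,  0.0016522 , -0.00173351,  0.00095893,
       -0.00178643, -0.0022946 ]), 'joint_torque': array([-5.14007770e-03, -5.28492594e+01, -1.27169207e+00, -1.53835523e+01,
       -5.24654647e-02,  1.98850634e-03,  3.67208872e-05]), 'tool_pos': array([0.15560136, 0.60475692, 0.23801158]), 'eef_rot': array([ 1.25522153e-01,  9.92090501e-01, -7.90696352e-04, -4.72489707e-05]), 'contact_force': array([-0.35599503,  0.68684607, -0.92905527]), 'moment': array([-0.00624679, -0.00379759,  0.05374501]), 'finger_force': 0.0, 'opening': 0.9984267967728794}
```

View pics/top1.png

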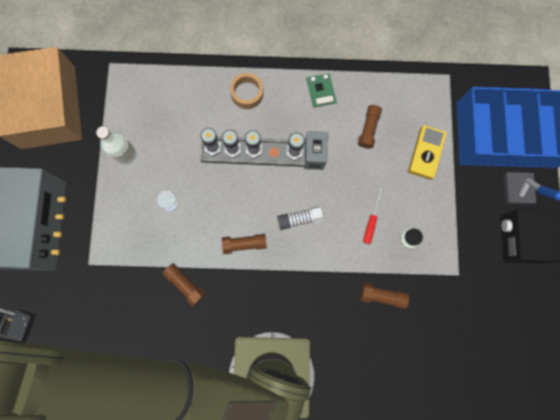

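View pics/scene1.png

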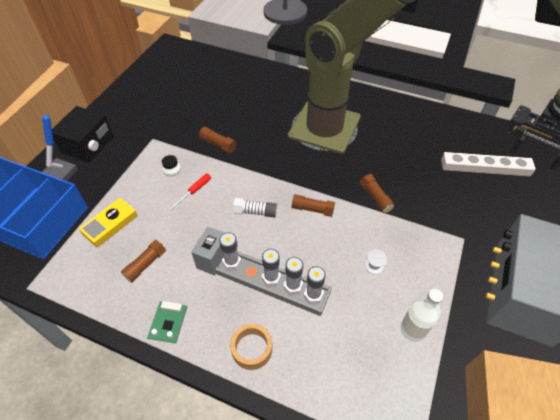

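Top view: the tipped aluminium lamp is at about (300,218), head at (284,221) and tail at (318,214). Look-alikes are the brown ones at (244,243), (182,284), (385,296) and (370,125), plus the four standing lamps at (209,140), (230,142), (253,142) and (297,145). I choose (300,218). The empty bay's copper is at (274,153), the box at (316,149).

Run:
```python
from h import *
D=np.load('/tmp/top.npz');im,P=D['im'],D['P'];Z=P[...,2]
print('bench z',np.nanmedian(Z[230:260,300:340]))
# lamp
m=np.zeros(Z.shape,bool);m[200:235,270:332]=1;m&=(Z>0.012)
X=P[m];c=(X.min(0)+X.max(0))/2
w,V=np.linalg.eigh(np.cov(X[:,:2].T));a=V[:,1]*np.sign(V[1,1]);n=np.array([-a[1],a[0]])
s=X[:,:2]@a;t=X[:,:2]@n
print('lamp n',m.sum(),'len',np.ptp(s),'wid',np.ptp(t),'ctr',a*(s.min()+s.max())/2+n*(t.min()+t.max())/2,'axis',a,np.degrees(np.arctan2(a[1],a[0])),'ztop',np.nanpercentile(X[:,2],95))
# lamps tops
m=(Z>0.115)&(Z<0.16);m[:, :195]=0;m[:,335:]=0;m[:120]=0;m[190:]=0
nl,lab,st,ce=cv2.connectedComponentsWithStats(m.astype(np.uint8))
T=[]
for i in range(1,nl):
    if st[i,4]>30:
        q=P[lab==i];T.append(((q.min(0)+q.max(0))/2)[:2]);print('top',ce[i],st[i,4],T[-1],np.ptp(q,0).round(3),np.median(q[:,2]))
# box
m=(Z>0.08)&(Z<0.105);m[:,:303]=0;m[:,335:]=0;m[:125]=0;m[175:]=0
q=P[m][:,:2].astype(np.float32);print('box',m.sum(),cv2.minAreaRect(q),np.median(P[m][:,2]))
# copper
h=cv2.cvtColor(im,cv2.COLOR_BGR2HSV);m=(h[...,0]<18)&(h[...,1]>110);m[:145]=0;m[162:]=0;m[:,262:287]&=1;m[:,:262]=0;m[:,287:]=0
print('copper',m.sum(),np.nanmean(P[m],0))
cv2.imwrite('pics/crop.png',np.hstack([cv2.resize(im[195:240,265:335],None,fx=6,fy=6),cv2.resize(im[120:175,300:335],None,fx=270/55,fy=270/55)[:270]]))
# neighbours heights >20mm
m=(Z>0.15);
np.set_printoptions(suppress=True,precision=3)
for nm,(v,u) in dict(spool=(200,167),jar=(237,413),bottle=(145,116),brown=(243,244),sdh=(230,370),pcb=(90,321)).items(): print(nm,P[v,u])
```

```text
bench z 0.0004146874157163749
lamp n 651 len 0.12607474429749357 wid 0.05076636827242087 ctr [ 0.43695477 -0.068237  ] axis [-0.25127886  0.96791473] 104.55320167880758 ztop 0.045654441212366725
top [208.78838174 136.31120332] 241 [0.6371709  0.18881637] [0.043 0.042 0.033] 0.14078333332748905
top [229.91631799 138.38493724] 239 [0.63287406 0.13077821] [0.043 0.043 0.033] 0.14010889090861056
top [252.61965812 138.71794872] 234 [0.633862   0.06942322] [0.043 0.041 0.033] 0.14068808554583667
top [296.26180258 141.06437768] 233 [ 0.6316863  -0.04971446] [0.044 0.041 0.031] 0.14066685362270182
box 664 ((0.6317794322967529, -0.1099294051527977), (0.05951453372836113, 0.0916856974363327), 89.76991271972656) 0.08980211270086191Traceback (most recent call last):
  File "<stdin>", line 21, in <module>
numpy._core._exceptions._UFuncOutputCastingError: Cannot cast ufunc 'bitwise_and' output from dtype('int64') to dtype('bool') with casting rule 'same_kind'
```

Run:
```python
from h import *
np.set_printoptions(suppress=True,precision=3)
D=np.load('/tmp/top.npz');im,P=D['im'],D['P'];Z=P[...,2]
m=np.zeros(Z.shape,bool);m[200:235,270:332]=1;m&=(Z>0.022)
print('lamp',cv2.minAreaRect(P[m][:,:2].astype(np.float32)))
h=cv2.cvtColor(im,cv2.COLOR_BGR2HSV);m=np.zeros(Z.shape,bool);m[145:162,262:287]=1;m&=(h[...,0]<18)&(h[...,1]>100)
q=P[m];print('copper',m.sum(),(q.min(0)+q.max(0))/2,np.ptp(q,0),np.median(q,0))
m=np.zeros(Z.shape,bool);m[128:175,303:332]=1;m&=(Z>0.093)&(Z<.1)
print('ridge',m.sum(),P[m].mean(0),P[m].min(0),P[m].max(0))
cv2.imwrite('pics/crop.png',np.hstack([cv2.resize(im[195:240,265:335],None,fx=6,fy=6),cv2.resize(im[120:174,300:336],None,fx=5,fy=5)]))
for nm,(v,u) in dict(spool=(200,167),jar=(237,413),brown=(243,244),sdh=(230,370)).items(): print(nm,P[v,u])
```

```text
lamp ((0.43525728583335876, -0.0687774270772934), (0.049527332186698914, 0.12620817124843597), 15.87077522277832)
copper 60 [0.634 0.01  0.017] [0.027 0.024 0.011] [0.633 0.01  0.017]
ridge 84 [ 0.627 -0.111  0.094] [ 0.59  -0.138  0.093] [ 0.673 -0.083  0.1  ]
spool [0.474 0.309 0.044]
jar [ 0.387 -0.386  0.053]
brown [0.358 0.087 0.04 ]
sdh [ 0.407 -0.272  0.023]
```

View pics/crop.png

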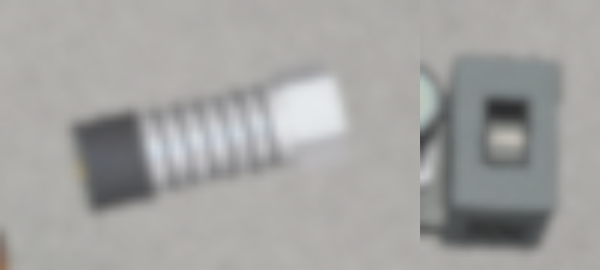

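Call:
{"op": "step_arm", "data": {"series": [[40,-50,0,0,0,-0.1,0],[40,-50,0,0,0,-0.1,0],[40,-50,0,0,0,-0.1,0],[40,-50,0,0,0,-0.1,0],[20,-50,0,0,0,-0.1,0],[20,-50,0,0,0,-0.1,0],[20,-50,0,0,0,-0.1,0],[20,-50,0,0,0,-0.1,0],[10,-50,0,0,0,-0.1,0],[10,-50,0,0,0,-0.1,0],[0,-50,0,0,0,-0.1,0],[0,-50,0,0,0,-0.1,0]]}}

```text
clock: 1.3
tool_pos: [0.3744, 0.0635, 0.2387]
eef_rot: [0.665, 0.747, 0.0, 0.0]
contact_force: [1.0, 0.2, -0.1]
opening: 1.0
finger_force: 0.0
```

The crop confirms it: aluminium barrel with rings, dark head at lower left, white hexagonal tail at right. Switch ridge is white, in the near half of the slot on the box.

Call:
{"op": "step_arm", "data": {"series": [[20,-44,-10,0,0,0.05,0],[21,-44,-10,0,0,0.05,0],[21,-43,-10,0,0,0.05,0],[0,0,0,0,0,0,0],[0,0,0,0,0,0,0]]}}

```text
clock: 1.8
tool_pos: [0.4362, -0.0667, 0.2083]
eef_rot: [0.607, 0.794, -0.0, -0.001]
contact_force: [-0.2, 0.7, -0.1]
opening: 1.001
finger_force: 0.0
```

Run:
```python
from h import *
np.set_printoptions(suppress=True,precision=3)
im,d,P,K,T=cloud('wrist','w1.png');s=r.get_state();print(s['q'],s['tool_pos'],s['eef_rot'],T[:3,3])
Z=P[...,2]
m=(Z>0.026)&(Z<0.06)&(abs(P[...,0]-.436)<.08)&(abs(P[...,1]+.068)<.09)
n,l,st,_=cv2.connectedComponentsWithStats(m.astype(np.uint8));i=1+st[1:,4].argmax();m=l==i
print(m.sum(),cv2.minAreaRect(P[m][:,:2].astype(np.float32)),np.percentile(P[m][:,2],95))
```

```text
[ 0.05   0.511 -0.008  2.137  0.007  0.495  0.305] [ 0.436 -0.065  0.209] [ 0.606  0.795 -0.    -0.001] [ 0.417 -0.     0.354]
3973 ((0.43776628375053406, -0.06848966330289841), (0.045613087713718414, 0.12592647969722748), 15.202184677124023) 0.04433677882509309
```

View pics/w1.png

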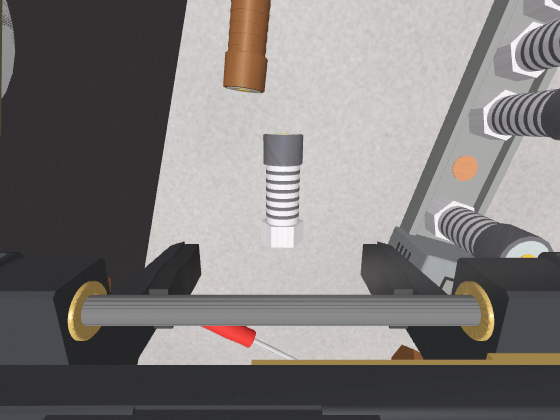

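The wrist view shows the lamp at (283,190) between the open fingers, aligned, with its head towards the top. I'll go down and grip it.

Call:
{"op": "step_arm", "data": {"series": [[2,-2,-45,0,0,0,0],[0,0,-45,0,0,0,0],[0,0,-45,0,0,0,0],[0,0,-35,0,0,0,0],[0,0,-20,0,0,0,0],[0,0,-13,0,0,0,0],[0,0,0,0,0,0,0.4],[0,0,0,0,0,0,0.8],[0,0,0,0,0,0,1],[0,0,0,0,0,0,1],[0,0,0,0,0,0,1],[0,0,0,0,0,0,1],[0,0,0,0,0,0,1]], "force": 25}}

```text
clock: 3.15
tool_pos: [0.4465, -0.0693, 0.017]
eef_rot: [0.606, 0.795, -0.004, -0.008]
contact_force: [-1.0, -0.2, 3.3]
opening: 0.42
finger_force: 25.0
```

Call:
{"op": "step_arm", "data": {"series": [[0,0,20,0,0,0,1],[0,0,30,0,0,0,1],[0,0,40,0,0,0,1],[0,0,40,0,0,0,1],[0,0,40,0,0,0,1],[0,0,0,0,0,0,1]]}}

```text
clock: 3.75
tool_pos: [0.45, -0.0691, 0.1908]
eef_rot: [0.606, 0.795, -0.001, -0.004]
contact_force: [-0.2, 0.0, -2.4]
opening: 0.424
finger_force: 25.0
```

Run:
```python
from h import *
np.set_printoptions(suppress=True,precision=3)
im,d,P,K,T=cloud('wrist','w2.png');s=r.get_state();print(s['q'],s['tool_pos'],s['eef_rot'],s['opening'],s['finger_force'],s['contact_force'])
```

```text
[ 0.273  0.577 -0.34   2.103  0.364  0.528 -0.066] [ 0.449 -0.069  0.189] [ 0.606  0.795 -0.002 -0.005] 0.4265214411219003 24.972042739391327 [-0.183  1.026 -2.206]
```

View pics/w2.png

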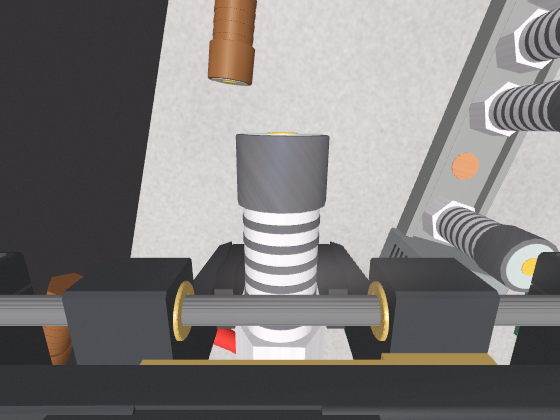

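The wrist view shows the lamp gripped straight at its middle, head up at (283,165). Next I'll fit a kinematic model to the joint readings so I can pick a feasible tilting pose.

```bash
cat > k.py <<'E'
import numpy as np
from scipy.spatial.transform import Rotation as Ro
from scipy.optimize import least_squares
lo=np.array([-3.01,-.46,-1.47,.13,-1,.04,-2.66]);hi=np.array([3.01,2.08,1.51,2.56,4.14,2.09,2.66])
ax='zyzyzyz';sg=[-1,1,-1,1,-1,1,-1]
S=[([-1.28521364,.68987793,-.19454042,1.56621375,.15730486,.9024773,-.21511744],[.15560136,.60475692,.23801158],[.125522,.99209,-.00079,-.00005]),
([.05,.511,-.008,2.137,.007,.495,.305],[.436,-.065,.209],[.606,.795,0,-.001]),
([.273,.577,-.34,2.103,.364,.528,-.066],[.449,-.069,.189],[.606,.795,-.002,-.005])]
def chain(q):
    R=Ro.identity();o=[]
    for a,s,x in zip(ax,sg,q): R=R*Ro.from_euler(a,s*x);o.append(R)
    return o
z=[0,0,1]
A=[];b=[]
for q,p,e in S:
    o=chain(q);A.append(np.column_stack([z,o[1].apply(z),o[3].apply(z),o[5].apply(z)]));b+=list(p)
L=np.linalg.lstsq(np.vstack(A),np.array(b),rcond=None)[0]
R0=chain(S[0][0])[-1].inv()*Ro.from_quat(S[0][2])
def fk(q):
    o=chain(q);w=[L[0]*np.array(z)]
    for i,l in zip((1,3,5),L[1:]): w.append(w[-1]+l*o[i].apply(z))
    return np.array(w),o[-1]*R0
def ik(p,R,q0,reg=.003):
    f=lambda q:np.r_[(fk(q)[0][-1]-p)*5,(fk(q)[1]*R.inv()).as_rotvec(),reg*(q-q0)]
    s=least_squares(f,np.clip(q0,lo+.01,hi-.01),bounds=(lo,hi));e=f(s.x);return s.x,np.linalg.norm(e[:3])/5,np.linalg.norm(e[3:6])
def pose(tz,tx):
    tz=np.array(tz,float);tz/=np.linalg.norm(tz);tx=np.array(tx,float);tx/=np.linalg.norm(tx)
    return Ro.from_matrix(np.column_stack([tx,np.cross(tz,tx),tz]))
if __name__=='__main__':
    np.set_printoptions(suppress=True,precision=3)
    print('L',L,'R0',R0.as_rotvec())
    for q,p,e in S: w,R=fk(q);print(w[-1]-p,(R*Ro.from_quat(e).inv()).magnitude())
    for nm,d in dict(right=[0,-1,0],left=[0,1,0],out=[1,0,0],rin=[-.7,-.7,0],rout=[.7,-.7,0]).items():
      for P in([.46,-.1,.07],[.5,-.1,.07],[.5,0,.07]):
        best=min((ik(np.array(P)+.019*np.array(d),pose(d,[0,0,1]),np.random.default_rng(i).uniform(lo,hi),1e-4) for i in range(12)),key=lambda t:t[1]*5+t[2])
        print(nm,P,best[0],round(best[1],4),round(best[2],4),'elbow/wrist',fk(best[0])[0][2:3])
E
python3 k.py
```

```text
L [1.277 0.68  0.242 1.436] R0 [-0.     0.     1.571]
[-0.027 -0.002 -0.023] 5.551121833625864e-17
[0.009 0.045 0.012] 0.0006094763111755654
[0.006 0.013 0.011] 0.001046892470304843
right [0.46, -0.1, 0.07] [-1.459  1.82  -0.034  0.13   0.396  1.97   1.893] 0.0246 0.7798 elbow/wrist [[0.098 0.878 1.02 ]]
right [0.5, -0.1, 0.07] [-1.437  1.829 -0.27   0.13   0.656  1.967  1.898] 0.0245 0.7834 elbow/wrist [[0.109 0.875 1.013]]
right [0.5, 0, 0.07] [-1.487  1.755  0.22   0.13   0.174  1.954  1.945] 0.0269 0.8569 elbow/wrist [[0.082 0.895 1.078]]
left [0.46, -0.1, 0.07] [ 1.542  1.686 -0.791  0.13   0.408  1.975  1.164] 0.0294 0.93 elbow/wrist [[ 0.049 -0.91   1.15 ]]
left [0.5, -0.1, 0.07] [ 1.508  1.687 -0.003  0.13  -0.377  1.958  1.218] 0.0292 0.9319 elbow/wrist [[ 0.057 -0.908  1.139]]
left [0.5, 0, 0.07] [ 1.483  1.754 -0.11   0.13  -0.279  1.957  1.208] 0.0269 0.8569 elbow/wrist [[ 0.082 -0.895  1.078]]
out [0.46, -0.1, 0.07] [ 3.01   2.08   0.305  0.263 -0.404  1.875  1.546] 0.0149 0.5087 elbow/wrist [[-0.764 -0.082  0.779]]
out [0.5, -0.1, 0.07] [ 3.01   2.08   0.162  0.396 -0.2
[... 222 characters left out ...]
1.564 -0.113  0.13   0.411  1.978  1.844] 0.0332 1.0475 elbow/wrist [[0.656 0.645 1.253]]
rin [0.5, -0.1, 0.07] [-0.773  1.557 -0.161  0.13   0.478  1.966  1.859] 0.0336 1.0696 elbow/wrist [[0.655 0.646 1.259]]
rin [0.5, 0, 0.07] [-0.803  1.5    0.212  0.13   0.07   1.961  1.848] 0.0354 1.124 elbow/wrist [[0.643 0.657 1.311]]
rout [0.46, -0.1, 0.07] [-2.232  2.06  -0.05   0.13   0.279  1.96   1.749] 0.0174 0.5537 elbow/wrist [[-0.491  0.628  0.817]]
rout [0.5, -0.1, 0.07] [-2.194  2.08  -0.     0.137  0.265  1.94   1.781] 0.0161 0.5387 elbow/wrist [[-0.46   0.639  0.8  ]]
rout [0.5, 0, 0.07] [-2.204  2.024  0.08   0.13   0.232  1.948  1.831] 0.0185 0.5911 elbow/wrist [[-0.479  0.657  0.846]]
```

Run:
```python
from k import *
np.set_printoptions(suppress=True,precision=3)
q0=np.array(S[2][0]);R=Ro.from_quat(S[2][2]);T=pose([0,-1,0],[0,0,1])
qt=min((least_squares(lambda x:np.r_[(fk([.05,.55,0,2.1,*x])[1]*T.inv()).as_rotvec()],x0).x for x0 in ([1.5,1.5,2],)),key=len)
print(qt); q1=np.array([.05,.55,0,2.1,*qt])
N=20;pts=[R]
for i in range(1,N+1): pts.append(fk(q0+(q1-q0)*i/N)[1])
for a,b in zip(pts,pts[1:]): print((b*a.inv()).as_rotvec().round(3).tolist())
```

```text
[1.615 1.547 2.062]
[-0.054, 0.042, 0.158]
[-0.052, 0.047, 0.154]
[-0.051, 0.053, 0.152]
[-0.05, 0.059, 0.148]
[-0.05, 0.065, 0.144]
[-0.05, 0.071, 0.14]
[-0.05, 0.077, 0.134]
[-0.051, 0.083, 0.129]
[-0.052, 0.088, 0.123]
[-0.054, 0.093, 0.116]
[-0.056, 0.097, 0.109]
[-0.058, 0.101, 0.102]
[-0.06, 0.105, 0.094]
[-0.063, 0.108, 0.085]
[-0.066, 0.11, 0.077]
[-0.069, 0.111, 0.068]
[-0.072, 0.111, 0.059]
[-0.075, 0.111, 0.05]
[-0.079, 0.11, 0.041]
[-0.082, 0.108, 0.032]
```

Call:
{"op": "step_arm", "data": {"series": [[0,0,15,-0.043,0.034,0.126,1],[0,0,15,-0.042,0.036,0.125,1],[0,0,15,-0.041,0.04,0.123,1],[0,0,15,-0.041,0.044,0.121,1],[0,0,15,-0.04,0.048,0.118,1],[0,0,15,-0.04,0.052,0.115,1],[0,0,15,-0.04,0.056,0.112,1],[0,0,15,-0.04,0.06,0.108,1],[0,0,0,-0.04,0.064,0.104,1],[0,0,0,-0.041,0.068,0.1,1],[0,0,0,-0.042,0.07,0.097,1],[0,0,0,-0.043,0.074,0.093,1]]}}

```text
clock: 5.0
tool_pos: [0.447, -0.0689, 0.3051]
eef_rot: [-0.062, 0.932, -0.333, -0.132]
contact_force: [-0.7, 0.3, -1.2]
opening: 0.423
finger_force: 25.0
```

```bash
cat > pl.py <<'E'
from k import *
from plant import r
import sys
np.set_printoptions(suppress=True,precision=3)
s=r.get_state();R=Ro.from_quat(s['eef_rot']);M=R.as_matrix()
print(s['clock'],'q',s['q'],'p',s['tool_pos'],'tz',M[:,2],'tx',M[:,0],'F',s['contact_force'],s['finger_force'])
open('/tmp/states.txt','a').write(repr((list(s['q']),list(s['tool_pos'])))+'\n')
E
python3 - <<'E'
from pl import *
T=pose([0,-1,0],[0,0,1]); print((T*R.inv()).as_rotvec())
q0=s['q'];q1=np.array([.05,.55,0,2.1,1.615,1.547,2.062]);p=R
for i in range(1,14):
    b=fk(q0+(q1-q0)*i/13)[1];print((b*p.inv()).as_rotvec().round(3).tolist());p=b
E
```

```text
5.0 q [-0.029  0.63  -0.524  1.855  0.746  1.454  0.769] p [ 0.447 -0.069  0.305] tz [-0.205 -0.636 -0.744] tx [-0.957 -0.028  0.288] F [-0.74   0.301 -1.234] 24.9696546792984
[-0.583  1.178  0.737]
[-0.051, 0.047, 0.085]
[-0.053, 0.055, 0.081]
[-0.055, 0.063, 0.076]
[-0.056, 0.071, 0.071]
[-0.057, 0.077, 0.066]
[-0.058, 0.084, 0.06]
[-0.058, 0.09, 0.055]
[-0.059, 0.095, 0.049]
[-0.059, 0.1, 0.042]
[-0.059, 0.104, 0.036]
[-0.059, 0.108, 0.03]
[-0.059, 0.111, 0.024]
[-0.058, 0.114, 0.018]
```

Call:
{"op": "step_arm", "data": {"series": [[0,0,0,-0.053,0.107,0.067,1],[0,0,0,-0.053,0.107,0.067,1],[0,0,0,-0.053,0.107,0.067,1],[0,0,0,-0.053,0.107,0.067,1],[0,0,0,-0.053,0.107,0.067,1],[0,0,0,-0.053,0.107,0.067,1],[0,0,0,-0.053,0.107,0.067,1],[0,0,0,-0.053,0.107,0.067,1],[0,0,0,-0.053,0.107,0.067,1],[0,0,0,-0.053,0.107,0.067,1],[0,0,0,-0.053,0.107,0.067,1],[0,0,0,0,0,0,1]]}}

```text
clock: 6.2
tool_pos: [0.4465, -0.0686, 0.3042]
eef_rot: [0.501, -0.5, 0.5, 0.499]
contact_force: [-0.5, 0.7, -0.7]
opening: 0.421
finger_force: 25.0
```

Run:
```python
from pl import *
from h import cloud
T=pose([0,-1,0],[0,0,1]); print((T*R.inv()).as_rotvec())
import cv2
im,d,P,K,_=cloud('scene','s2.png')
p=s['tool_pos'];m=(abs(P-(p-.019*M[:,2]))<[.04,.04,.09]).all(-1)
for lo_,hi_ in((-.07,-.03),(-.03,.0),(.0,.03),(.03,.07)):
    k=m&(P[...,2]-p[2]>lo_)&(P[...,2]-p[2]<hi_);print(k.sum(),P[k].mean(0) if k.sum() else '')
print('zrange',np.nanmin(P[m][:,2]),np.nanmax(P[m][:,2]))
```

```text
6.2 q [-0.307  1.055 -0.514  2.012  0.996  2.013  1.441] p [ 0.447 -0.069  0.304] tz [ 0.002 -1.    -0.001] tx [-0.    -0.001  1.   ] F [-0.482  0.734 -0.716] 24.968286752700806
[-0.001  0.    -0.002]
137 [ 0.463 -0.058  0.261]
118 [ 0.453 -0.039  0.297]
387 [ 0.454 -0.04   0.315]
371 [ 0.453 -0.057  0.362]
zrange 0.24542040343811677 0.37534256251430864
```

View pics/s2.png

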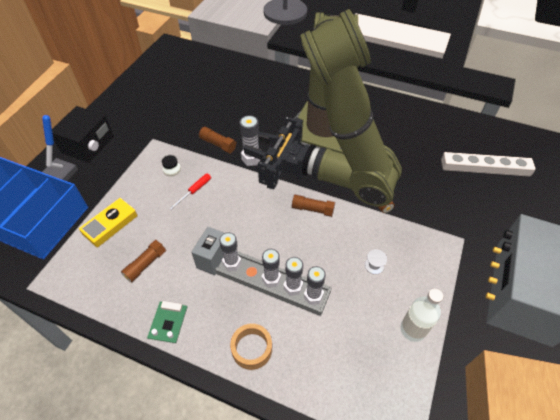

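Scene view: the lamp hangs upright in the gripper at (250,140), with the wrist at (375,190) to its left. I need to know how far the wrist hangs below the tool axis before lowering.

Run:
```python
from pl import *
from h import cloud
for n in('scene','top'):
    im,d,P,K,_=cloud(n)
    rel=P-s['tool_pos']
    for y0 in np.arange(0,.36,.03):
        k=(rel[...,1]>y0)&(rel[...,1]<y0+.03)&(abs(rel[...,0])<.15)&(P[...,2]>.1)
        if k.sum()>5: q=rel[k];print(n,round(y0,2),k.sum(),'x',np.percentile(q[:,0],[2,98]),'z',np.percentile(q[:,2],[2,98]))
```

```text
6.25 q [-0.305  1.053 -0.513  2.01   0.996  2.014  1.439] p [ 0.447 -0.069  0.305] tz [-0.001 -1.    -0.002] tx [-0.005 -0.002  1.   ] F [-0.428 -0.133 -1.22 ] 24.968567490577698
scene 0.0 662 x [-0.026  0.033] z [-0.054  0.069]
scene 0.03 230 x [-0.036  0.037] z [-0.011  0.014]
scene 0.06 677 x [-0.082  0.086] z [-0.027  0.037]
scene 0.09 934 x [-0.089  0.094] z [-0.026  0.037]
scene 0.12 383 x [-0.017  0.051] z [-0.018  0.346]
scene 0.15 894 x [-0.018  0.082] z [-0.018  0.357]
scene 0.18 1762 x [-0.008  0.086] z [-0.003  0.377]
scene 0.21 2482 x [-0.004  0.072] z [0.002 0.379]
scene 0.24 2106 x [0.012 0.066] z [0.    0.359]
scene 0.27 1305 x [0.011 0.056] z [-0.011  0.241]
scene 0.3 982 x [-0.005  0.05 ] z [-0.035  0.147]
scene 0.33 787 x [-0.031  0.049] z [-0.035  0.085]
top 0.0 433 x [-0.034  0.03 ] z [-0.038  0.07 ]
top 0.03 197 x [-0.038  0.035] z [-0.009  0.015]
top 0.06 712 x [-0.087  0.082] z [-0.025  0.038]
top 0.09 1090 x [-0.147  0.084] z [-0.015  0.268]
top 0.12 2364 x [-0.146  0.043] z [0.019 0.347]
top 0.15 2858 x [-0.144  0.069] z [0.269 0.359]
top 0.18 2389 x [-0.135  0.064] z [0.258 0.38 ]
top 0.21 1156 x [-0.06   0.046] z [0.287 0.382]
top 0.24 670 x [-0.035  0.04 ] z [0.012 0.36 ]
top 0.27 640 x [-0.045  0.026] z [-0.003  0.225]
top 0.3 520 x [-0.047  0.044] z [-0.016  0.139]
top 0.33 404 x [-0.047  0.044] z [-0.015  0.078]
```

Call:
{"op": "step_arm", "data": {"series": [[11,-28,0,0.026,0,0,1],[11,-28,0,0.026,0,0,1],[11,-28,0,0.026,0,0,1],[10,-27,0,0.027,0,0,1],[0,0,-40,0,0,0,1],[0,0,-40,0,0,0,1],[0,0,-40,0,0,0,1],[0,0,-40,0,0,0,1],[0,0,0,0,0,0,1],[0,0,0,0,0,0,1]]}}

```text
clock: 7.35
tool_pos: [0.4902, -0.1803, 0.1477]
eef_rot: [-0.523, 0.529, -0.474, -0.471]
contact_force: [0.8, -0.8, -1.0]
opening: 0.422
finger_force: 25.0
```

Run:
```python
from pl import *
from h import cloud
for n in('scene','top'):
    im,d,P,K,_=cloud(n)
    rel=P-s['tool_pos']
    k=(abs(rel[...,0])<.035)&(rel[...,1]>-.03)&(rel[...,1]<.045)&(P[...,2]>.03)&(abs(rel[...,2])<.09)
    print(n,np.percentile(P[k][:,2],[0,1,99,100]))
    k=(rel[...,1]>.05)&(rel[...,1]<.4)&(abs(rel[...,0])<.1)&(P[...,2]>.05)&(P[...,2]<.3)
    for y0 in np.arange(.05,.4,.05):
        j=k&(rel[...,1]>y0)&(rel[...,1]<y0+.05)
        if j.sum()>5:print(round(y0,2),P[j].min(0),P[j].max(0))
```

```text
7.35 q [-0.092  1.286 -0.457  1.951  1.307  1.873  1.394] p [ 0.49  -0.18   0.148] tz [-0.003 -0.994 -0.106] tx [-0.009 -0.106  0.994] F [ 0.798 -0.828 -1.017] 24.97025102376938
scene [0.089 0.096 0.218 0.22 ]
0.05 [ 0.397 -0.13   0.087] [ 0.59  -0.08   0.197]
0.1 [ 0.397 -0.08   0.125] [ 0.585 -0.03   0.203]
0.15 [ 0.453 -0.03   0.133] [0.533 0.02  0.211]
0.2 [0.467 0.02  0.152] [0.528 0.069 0.212]
0.25 [0.503 0.07  0.146] [0.553 0.12  0.3  ]
0.3 [0.458 0.12  0.131] [0.546 0.17  0.3  ]
0.35 [0.453 0.17  0.144] [0.539 0.19  0.236]
top [0.098 0.105 0.22  0.221]
0.05 [ 0.396 -0.13   0.054] [ 0.589 -0.08   0.2  ]
0.1 [ 0.395 -0.08   0.125] [ 0.583 -0.037  0.203]
0.25 [0.443 0.076 0.156] [0.485 0.12  0.3  ]
0.3 [0.441 0.12  0.148] [0.542 0.17  0.3  ]
0.35 [0.443 0.17  0.16 ] [0.536 0.186 0.228]
```

Call:
{"op": "step_arm", "data": {"series": [[0,0,-30,0,0,0,1],[0,0,-30,0,0,0,1],[0,0,-15,0,0,0,1],[0,0,-8,0,0,0,1],[0,0,-3,0,0,0,1],[0,0,-2,0,0,0,1],[0,0,0,0,0,0,1]]}}

```text
clock: 8.15
tool_pos: [0.4905, -0.1801, 0.0603]
eef_rot: [-0.523, 0.528, -0.475, -0.471]
contact_force: [-0.9, 1.1, 1.0]
opening: 0.425
finger_force: 25.0
```

Call:
{"op": "step_arm", "data": {"series": [[0,0,0,-0.03,0,0,1],[0,0,0,-0.03,0,0,1],[0,0,-1,0,0,0,1],[0,0,-1,0,0,0,1],[0,0,-1,0,0,0,1],[0,0,0,0,0,0,1]]}}

```text
clock: 8.75
tool_pos: [0.4906, -0.1802, 0.0595]
eef_rot: [-0.507, 0.511, -0.493, -0.489]
contact_force: [0.5, 4.1, 11.7]
opening: 0.426
finger_force: 25.0
```

Call:
{"op": "step_arm", "data": {"series": [[0,0,1,0,0,0,1],[0,0,0,0,0,0,1],[0,0,0,0,0,0,1],[0,0,0,0,0,0,0.4],[0,0,0,0,0,0,0.2],[0,0,0,0,0,0,0],[0,0,0,0,0,0,0],[0,0,0,0,0,0,0]], "force": 4}}

```text
clock: 9.55
tool_pos: [0.49, -0.1801, 0.0566]
eef_rot: [-0.509, 0.514, -0.489, -0.487]
contact_force: [0.9, 0.0, -0.2]
opening: 0.86
finger_force: 0.0
```

Run:
```python
from pl import *
from h import cloud
im,d,P,K,_=cloud('top'); Z=P[...,2]
k=(abs(P[...,0]-.49)<.04)&(abs(P[...,1]+.165)<.05)&(Z>.115)&(Z<.14)
q=P[k];print(k.sum(),(q.min(0)+q.max(0))/2,np.ptp(q,0),s['opening'])
```

```text
9.55 q [-0.121  1.482 -0.396  1.821  1.349  1.883  1.338] p [ 0.49  -0.18   0.057] tz [-0.002 -0.999 -0.047] tx [-0.008 -0.047  0.999] F [ 0.926  0.012 -0.245] 0.0
212 [ 0.489 -0.173  0.124] [0.045 0.044 0.017] 0.8597516599867339
```

The lamp stands on the bench: top at 0.124 m, centre (0.489, -0.173). I'll back off, rise and return the tool to pointing down.

Call:
{"op": "step_arm", "data": {"series": [[0,20,0,0,0,0,0],[0,30,0,0,0,0,0],[0,30,0,0,0,0,0],[0,0,40,0,0,0,0],[0,0,40,0,0,0,0],[0,0,40,0,0,0,0],[0,0,40,0,0,0,0],[0,0,40,0,0,0,0],[0,0,40,0,0,0,0],[0,0,0,0,0,0,0]]}}

```text
clock: 10.6
tool_pos: [0.4904, -0.0982, 0.3008]
eef_rot: [-0.509, 0.515, -0.491, -0.484]
contact_force: [-0.1, 0.4, -0.8]
opening: 1.002
finger_force: 0.0
```

Run:
```python
from pl import *
T=pose([0,0,-1],[-.02,1,0]); q0=s['q']
f=lambda x:(fk([-.2,.6,.0,1.9,*x])[1]*T.inv()).as_rotvec()
x=least_squares(f,[0,.6,0]).x;q1=np.array([-.2,.6,0,1.9,*x]);print(x)
p=R;N=24
for i in range(1,N+1):
    b=fk(q0+(q1-q0)*i/N)[1];v=(b*p.inv()).as_rotvec();print(v.round(3).tolist(),round(np.linalg.norm(v),3));p=b
```

```text
10.6 q [-0.214  1.041 -0.521  1.938  1.126  2.017  1.555] p [ 0.49  -0.098  0.301] tz [ 0.    -0.999 -0.049] tx [-0.014 -0.049  0.999] F [-0.054  0.415 -0.762] 0.0
[ 0.     0.642 -0.18 ]
[0.042, -0.075, -0.059] 0.104
[0.04, -0.078, -0.063] 0.108
[0.037, -0.081, -0.066] 0.111
[0.034, -0.083, -0.07] 0.114
[0.031, -0.085, -0.074] 0.117
[0.029, -0.087, -0.077] 0.12
[0.026, -0.088, -0.081] 0.123
[0.024, -0.089, -0.085] 0.125
[0.021, -0.089, -0.088] 0.128
[0.019, -0.09, -0.092] 0.13
[0.018, -0.089, -0.096] 0.132
[0.016, -0.089, -0.099] 0.134
[0.015, -0.088, -0.103] 0.136
[0.014, -0.087, -0.106] 0.138
[0.014, -0.086, -0.109] 0.14
[0.014, -0.085, -0.112] 0.141
[0.015, -0.083, -0.115] 0.143
[0.016, -0.081, -0.118] 0.144
[0.017, -0.08, -0.12] 0.145
[0.019, -0.078, -0.122] 0.147
[0.021, -0.077, -0.124] 0.148
[0.023, -0.075, -0.126] 0.149
[0.026, -0.074, -0.127] 0.149
[0.029, -0.073, -0.128] 0.15
```

Call:
{"op": "step_arm", "data": {"series": [[0,0,5,0.042,-0.075,-0.059,0],[0,0,5,0.04,-0.078,-0.063,0],[0,0,5,0.037,-0.081,-0.066,0],[0,0,5,0.034,-0.083,-0.07,0],[0,0,5,0.031,-0.085,-0.074,0],[0,0,5,0.029,-0.087,-0.077,0],[0,0,0,0.026,-0.088,-0.081,0],[0,0,0,0.024,-0.089,-0.085,0],[0,-5,0,0.021,-0.089,-0.088,0],[0,-5,0,0.019,-0.09,-0.092,0],[0,-5,0,0.018,-0.089,-0.096,0],[0,-5,0,0.016,-0.089,-0.099,0],[0,-5,0,0.015,-0.088,-0.103,0],[0,-5,0,0.014,-0.087,-0.106,0],[0,-5,0,0.014,-0.086,-0.109,0],[0,-5,0,0.014,-0.085,-0.112,0],[0,-5,0,0.015,-0.083,-0.115,0],[0,-5,0,0.016,-0.081,-0.118,0],[0,-5,0,0.017,-0.08,-0.12,0],[0,0,0,0.019,-0.078,-0.122,0]]}}

```text
clock: 12.6
tool_pos: [0.4904, -0.1544, 0.3262]
eef_rot: [0.49, 0.858, -0.134, -0.072]
contact_force: [-0.1, -0.4, 0.1]
opening: 1.0
finger_force: 0.0
```

Run:
```python
from pl import *
T=pose([0,0,-1],[0,1,0]); print((T*R.inv()).as_rotvec())
```

```text
12.6 q [ 0.296  0.563 -0.336  1.598  0.347  1.295  0.375] p [ 0.49  -0.154  0.326] tz [-0.255 -0.159 -0.954] tx [-0.51   0.86  -0.008] F [-0.08  -0.378  0.11 ] 0.0
[ 0.089 -0.296 -0.529]
```

Call:
{"op": "step_arm", "data": {"series": [[0,-4,0,0.018,-0.059,-0.106,0],[0,-4,0,0.018,-0.059,-0.106,0],[0,-4,0,0.018,-0.059,-0.106,0],[0,-4,0,0.018,-0.059,-0.106,0],[0,-3,0,0.017,-0.06,-0.105,0],[0,0,0,0,0,0,0],[0,0,0,0,0,0,0]]}}

```text
clock: 13.3
tool_pos: [0.4902, -0.1729, 0.3266]
eef_rot: [0.704, 0.71, -0.002, -0.001]
contact_force: [0.4, 1.0, -0.1]
opening: 0.999
finger_force: 0.0
```

```bash
cat > meas.py <<'E'
from pl import *
from h import cloud
import cv2
T=pose([0,0,-1],[0,1,0]); print('rot',(T*R.inv()).as_rotvec())
im,d,P,K,_=cloud('wrist','w_%d.png'%(s['clock']*100));Z=P[...,2]
def comp(m,minn=80):
    n,l,st,c=cv2.connectedComponentsWithStats(m.astype(np.uint8))
    for i in range(1,n):
        if st[i,4]>minn: q=P[l==i];(cx,cy),rr=cv2.minEnclosingCircle(q[:,:2].astype(np.float32));print(c[i].round(),st[i,4],'circ',round(cx,4),round(cy,4),round(rr,4),'z',np.median(q[:,2]))
E
python3 - <<'E'
from meas import *
print('stand');comp((Z>.118)&(Z<.132)&(P[...,0]<.57))
print('rail');comp((Z>.134)&(Z<.148)&(P[...,0]>.57))
E
```

```text
13.3 q [ 0.431  0.451 -0.279  1.752  0.149  0.963  0.101] p [ 0.49  -0.173  0.327] tz [-0.004 -0.001 -1.   ] tx [-0.009  1.    -0.001] F [ 0.392  1.026 -0.127] 0.0
rot [ 0.001 -0.004 -0.009]
stand
[282. 184.] 1010 circ 0.4912 -0.1728 0.022 z 0.1253044146260479
rail
[419.  72.] 1596 circ 0.6329 -0.0493 0.0224 z 0.14158366445270376
```

Call:
{"op": "step_arm", "data": {"series": [[0,0,-45,0,0,-0.009,0],[0,0,-45,0,0,0,0],[0,0,-45,0,0,0,0],[0,0,-45,0,0,0,0],[0,0,-35,0,0,0,0],[0,0,-24,0,0,0,0],[0,0,0,0,0,0,0.3],[0,0,0,0,0,0,0.5],[0,0,0,0,0,0,1],[0,0,0,0,0,0,1],[0,0,0,0,0,0,1],[0,0,0,0,0,0,1],[0,0,0,0,0,0,1]], "force": 25}}

```text
clock: 14.65
tool_pos: [0.4908, -0.1743, 0.0886]
eef_rot: [0.709, 0.706, -0.001, 0.001]
contact_force: [0.6, 0.9, 5.3]
opening: 0.49
finger_force: 25.0
```

Call:
{"op": "step_arm", "data": {"series": [[0,0,20,0,0,0,1],[0,0,40,0,0,0,1],[0,0,50,0,0,0,1],[0,0,50,0,0,0,1],[15,35,0,0,0,0,1],[20,40,0,0,0,0,1],[20,40,0,0,0,0,1],[20,40,0,0,0,0,1],[30,29,0,0,0,0,1],[37,0,0,0,0,0,1],[0,0,0,0,0,0,1],[0,0,0,0,0,0,1]]}}

```text
clock: 15.85
tool_pos: [0.6315, 0.0095, 0.2468]
eef_rot: [0.709, 0.706, -0.002, -0.001]
contact_force: [-0.6, -0.1, -2.0]
opening: 0.491
finger_force: 25.0
```

Run:
```python
from meas import *
print('wrist rail');comp((Z>.134)&(Z<.148)&(P[...,0]>.57))
im,d,P,K,_=cloud('top');Z=P[...,2];print('top rail');comp((Z>.12)&(Z<.15)&(abs(P[...,1]-.05)<.18)&(P[...,0]>.6)&(P[...,0]<.67),40)
im,d,P,K,_=cloud('scene','s3.png');Z=P[...,2]
p=s['tool_pos'];h=cv2.cvtColor(im,cv2.COLOR_BGR2HSV)
m=(h[...,0]<18)&(h[...,1]>110)&(abs(P[...,2]-.016)<.008)&(abs(P[...,:2]-[.634,.01])<.04).all(-1);print('copper',m.sum(),np.nanmean(P[m],0))
for a,b in((.18,.2),(.2,.22),(.22,.24),(.27,.3)):
    k=(abs(P[...,:2]-p[:2])<.035).all(-1)&(Z>a)&(Z<b);q=P[k];print(a,k.sum(),q.min(0),q.max(0))
```

```text
15.85 q [ 0.039  0.694 -0.236  1.529  0.187  0.946 -0.259] p [0.631 0.01  0.247] tz [-0.005 -0.002 -1.   ] tx [ 0.004  1.    -0.002] F [-0.585 -0.114 -2.015] 25.000932002440095
rot [ 0.002 -0.005  0.004]
wrist rail
[286.  54.] 2733 circ 0.6348 0.1316 0.0221 z 0.14145216514507708
[286. 135.] 2156 circ 0.6357 0.0696 0.0219 z 0.14139657044474627
top rail
[209. 136.] 232 circ 0.5365 0.0648 0.0113 z 0.0005605766944785651
[230. 138.] 230 circ 0.5646 0.0621 0.0113 z nan
[252. 138.] 224 circ 0.5951 0.0618 0.012 z nan
copper 70 [0.636 0.013 0.018]
0.18 113 [ 0.614 -0.003  0.18 ] [0.656 0.036 0.2  ]
0.2 67 [0.621 0.008 0.2  ] [0.65  0.033 0.22 ]
0.22 58 [0.622 0.011 0.22 ] [0.65  0.033 0.24 ]
0.27 85 [ 0.597 -0.007  0.27 ] [0.665 0.036 0.297]
```

Call:
{"op": "step_arm", "data": {"series": [[3,1,-35,0,0,-0.004,1],[0,0,-35,0,0,0,1],[0,0,-30,0,0,0,1],[0,0,-20,0,0,0,1],[0,0,-12,0,0,0,1],[0,0,-6,0,0,0,1],[0,0,-3,0,0,0,1],[0,0,0,0,0,0,1]]}}

```text
clock: 16.8
tool_pos: [0.6355, 0.0109, 0.1075]
eef_rot: [0.71, 0.704, -0.001, 0.0]
contact_force: [-0.6, 0.6, -1.5]
opening: 0.491
finger_force: 25.0
```

Call:
{"op": "step_arm", "data": {"series": [[0,0,-1,0,0,0,1],[0,0,-1,0,0,0,1],[0,0,-1,0,0,0,1],[0,0,0,0,0,0,1]]}}

```text
clock: 17.2
tool_pos: [0.6356, 0.011, 0.1046]
eef_rot: [0.71, 0.704, -0.001, 0.0]
contact_force: [-0.5, -0.1, 3.2]
opening: 0.486
finger_force: 25.0
```

Call:
{"op": "step_arm", "data": {"series": [[0,0,0,0,0,0,1],[0,0,0,0,0,0,1],[0,0,0,0,0,0,0.4],[0,0,0,0,0,0,0.2],[0,0,0,0,0,0,0],[0,0,0,0,0,0,0],[0,0,0,0,0,0,0],[0,0,30,0,0,0,0],[0,0,40,0,0,0,0],[0,0,40,0,0,0,0],[0,0,40,0,0,0,0],[-40,-20,0,0,0,0,0],[-40,-40,0,0,0,0,0.5],[-30,-40,0,0,0,0,1],[0,-20,0,0,0,0,1],[0,0,0,0,0,0,1],[0,0,0,0,0,0,1]], "force": 4}}

```text
clock: 18.9
tool_pos: [0.5302, -0.1038, 0.254]
eef_rot: [0.71, 0.704, -0.001, -0.0]
contact_force: [0.1, 0.9, 0.7]
opening: 0.572
finger_force: 0.0
```

```bash
python3 - <<'E'
from meas import *
print('lamps');comp((Z>.13)&(Z<.15)&(P[...,0]>.57))
def rid(P,nm):
    Z=P[...,2];m=(abs(P[...,1]+.11)<.025)&(abs(P[...,0]-.63)<.03)&(Z>.092)&(Z<.1)
    h=cv2.cvtColor(im,cv2.COLOR_BGR2HSV);w=(abs(P[...,1]+.11)<.025)&(abs(P[...,0]-.63)<.03)&(h[...,2]>150)&(h[...,1]<60)&(Z>.085)
    for k in(m,w):
        if k.sum(): print(nm,k.sum(),P[k].min(0),P[k].max(0),np.median(P[k],0))
    b=(Z>.084)&(Z<.094)&(abs(P[...,1]+.11)<.05)&(abs(P[...,0]-.63)<.06);print('box',cv2.minAreaRect(P[b][:,:2].astype(np.float32)) if b.sum() else '')
rid(P,'wrist')
im,d,P,K,_=cloud('top');Z=P[...,2];comp((Z>.12)&(Z<.15)&(P[...,1]>-.07)&(P[...,1]<.22)&(P[...,0]>.6)&(P[...,0]<.67),40);rid(P,'top')
E
ls pics
```

```text
18.9 q [ 0.269  0.563 -0.26   1.801  0.193  0.804 -0.095] p [ 0.53  -0.104  0.254] tz [-0.001 -0.001 -1.   ] tx [ 0.008  1.    -0.001] F [0.116 0.864 0.694] 0.0
rot [ 0.001 -0.001  0.008]
lamps
[412.   7.] 677 circ 0.6341 0.0585 0.0182 z 0.14076442201048783
[408.  64.] 2699 circ 0.6356 0.0122 0.0226 z 0.14146695501892387
[398. 141.] 2176 circ 0.6328 -0.0494 0.0222 z 0.14146167906829513
wrist 102 [ 0.601 -0.123  0.092] [ 0.659 -0.091  0.098] [ 0.627 -0.109  0.095]
wrist 1880 [ 0.6   -0.135  0.087] [ 0.66  -0.085  0.098] [ 0.626 -0.108  0.09 ]
box ((0.6332552433013916, -0.10029769688844681), (0.08005056530237198, 0.08957761526107788), 89.621826171875)
[209. 136.] 229 circ 0.4345 -0.048 0.0116 z nan
[230. 138.] 229 circ 0.4627 -0.0505 0.0113 z nan
[253. 138.] 229 circ 0.4927 -0.0513 0.0114 z nan
[274. 139.] 224 circ 0.5209 -0.0526 0.0114 z nan
[296. 141.] 220 circ 0.551 -0.0547 0.0115 z nan
top 10 [ 0.607 -0.096  0.092] [ 0.648 -0.085  0.094] [ 0.613 -0.091  0.093]
top 19 [ 0.6   -0.089  0.085] [ 0.634 -0.085  0.093] [ 0.614 -0.086  0.09 ]
box ((0.6331384181976318, -0.07883428782224655), (0.03570190444588661, 0.08990982919931412), 87.0679702758789)
crop.png
s2.png
s3.png
scene1.png
top1.png
w1.png
w2.png
w_1330.png
w_1585.png
w_1889.png
```

Call:
{"op": "step_arm", "data": {"series": [[20,-7,-30,0,0,-0.008,1],[20,0,-40,0,0,0,1],[20,0,-40,0,0,0,1],[0,0,-34,0,0,0,1],[0,0,-10,0,0,0,1],[0,0,-7,0,0,0,1],[0,0,0,0,0,0,1],[0,0,0,0,0,0,1]], "force": 10}}

```text
clock: 19.8
tool_pos: [0.5908, -0.1113, 0.0945]
eef_rot: [0.713, 0.702, -0.0, 0.001]
contact_force: [-0.7, 0.3, 0.2]
opening: 0.007
finger_force: 0.0
```

Run:
```python
from meas import *
cv2.imwrite('pics/wc.png',cv2.resize(im[100:420,200:520],None,fx=1.8,fy=1.8))
im,d,P,K,_=cloud('scene')
cv2.imwrite('pics/sc.png',cv2.resize(im[170:300,160:290],None,fx=4.5,fy=4.5))
```

```text
19.8 q [ 0.214  0.855 -0.187  1.751  0.271  0.56  -0.156] p [ 0.591 -0.111  0.094] tz [ 0.    -0.002 -1.   ] tx [ 0.016  1.    -0.002] F [-0.696  0.307  0.245] 0.0
rot [0.002 0.    0.016]
```

View pics/sc.png

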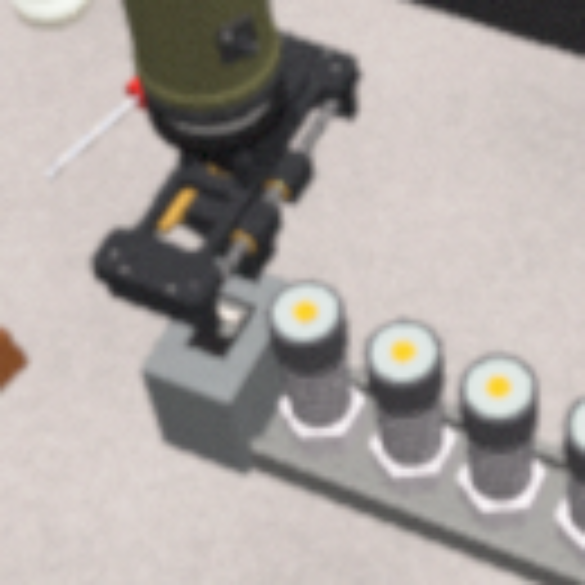

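The crop shows the lamps standing and the shut fingers over the box's near edge, with the white ridge ahead of them at (230,315). I'll push away from the robot in small steps.

Call:
{"op": "step_arm", "data": {"series": [[5,0,-1.5,0,0,0,1],[5,0,0,0,0,0,1],[4,0,0,0,0,0,1],[0,0,0,0,0,0,1]]}}

```text
clock: 20.3
tool_pos: [0.6047, -0.1113, 0.0914]
eef_rot: [0.713, 0.701, -0.001, 0.0]
contact_force: [-0.4, 0.1, -0.1]
opening: 0.005
finger_force: 0.0
```

Call:
{"op": "step_arm", "data": {"series": [[3,0,0,0,0,0,1],[3,0,0,0,0,0,1],[2,0,0,0,0,0,1],[0,0,0,0,0,0,1]]}}

```text
clock: 20.7
tool_pos: [0.6121, -0.1114, 0.0913]
eef_rot: [0.713, 0.701, -0.001, -0.0]
contact_force: [-0.2, -0.4, 1.3]
opening: 0.009
finger_force: 0.1
```

Call:
{"op": "step_arm", "data": {"series": [[3,0,1,0,0,0,1],[2,0,0,0,0,0,1],[0,0,0,0,0,0,1]]}}

```text
clock: 21.0
tool_pos: [0.6167, -0.1114, 0.0922]
eef_rot: [0.713, 0.701, -0.001, -0.0]
contact_force: [-2.3, 0.1, 1.0]
opening: 0.002
finger_force: 0.7
```

Call:
{"op": "step_arm", "data": {"series": [[3,0,0,0,0,0,1],[2,0,0,0,0,0,1],[0,0,0,0,0,0,1]]}}

```text
clock: 21.3
tool_pos: [0.6231, -0.1113, 0.0927]
eef_rot: [0.713, 0.701, -0.0, 0.001]
contact_force: [-0.8, -0.4, 0.5]
opening: 0.005
finger_force: 0.0
```

Call:
{"op": "step_arm", "data": {"series": [[3,0,0,0,0,0,1],[2,0,0,0,0,0,1],[0,0,0,0,0,0,1]]}}

```text
clock: 21.6
tool_pos: [0.6253, -0.1114, 0.0922]
eef_rot: [0.713, 0.701, -0.003, -0.001]
contact_force: [-4.1, 0.4, 4.0]
opening: 0.007
finger_force: 3.1
```

Call:
{"op": "step_arm", "data": {"series": [[-6,0,0,0,0,0,1],[0,0,20,0,0,0,1],[0,0,40,0,0,0,1],[-20,0,40,0,0,0,1],[-40,0,40,0,0,0,1],[-40,0,10,0,0,0,1],[0,0,0,0,0,0,1],[0,0,0,0,0,0,1]]}}

```text
clock: 22.4
tool_pos: [0.5258, -0.1116, 0.2384]
eef_rot: [0.713, 0.701, -0.001, 0.001]
contact_force: [0.5, 0.3, -0.1]
opening: 0.008
finger_force: 0.0
```

Run:
```python
from meas import *
print('lamps');comp((Z>.13)&(Z<.15)&(P[...,0]>.57))
m=(abs(P[...,1]+.11)<.012)&(abs(P[...,0]-.633)<.02)&(Z>.0935)&(Z<.1);print(m.sum(),P[m].min(0),P[m].max(0),np.median(P[m],0))
vv,uu=np.where((abs(P[...,1]+.11)<.05)&(abs(P[...,0]-.633)<.06)&(Z>.08));print(vv.min(),vv.max(),uu.min(),uu.max())
cv2.imwrite('pics/fin.png',cv2.resize(im[vv.min():vv.max(),uu.min():uu.max()],None,fx=3,fy=3)[:600,:800])
```

```text
22.4 q [ 0.28   0.579 -0.254  1.829  0.205  0.758 -0.1  ] p [ 0.526 -0.112  0.238] tz [ 0.    -0.002 -1.   ] tx [ 0.016  1.    -0.002] F [ 0.519  0.316 -0.073] 0.0
rot [0.002 0.    0.016]
lamps
[423.  47.] 3237 circ 0.6354 0.0123 0.0225 z 0.1414841198872857
[411. 131.] 2539 circ 0.6327 -0.0494 0.0222 z 0.14141527608337567
80 [ 0.637 -0.119  0.094] [ 0.642 -0.101  0.098] [ 0.639 -0.11   0.096]
142 419 339 559
```

View pics/fin.png

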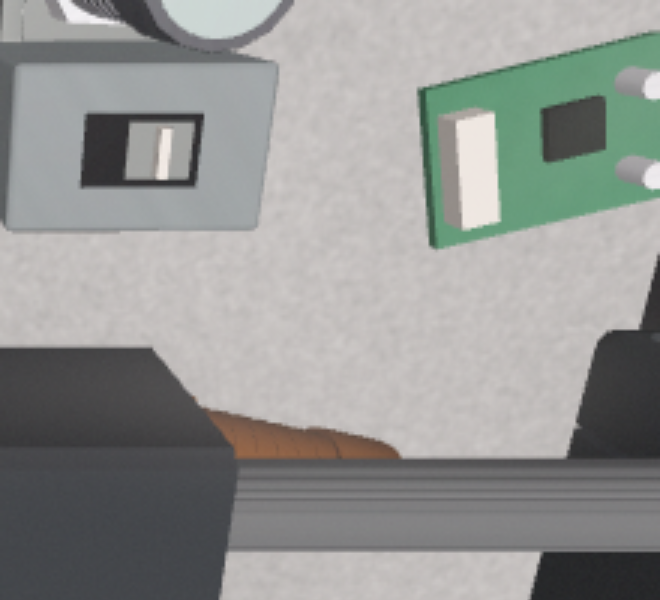

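The switch plate and ridge (crop 162,153) now sit at the far end of the slot, with the ridge at x=0.639 (0.627 before). The lamp stands upright about 3 mm from the contact's centre. I'm handing in.

```bash
python3 -c "
from plant import r
print(r.finish_job())"
```

```text
the job is handed in; nothing more can be done
None
```

I stood the lamp up on the bench, re-gripped it and set it in the empty bay about 3 mm from the contact's centre. The switch is fully across (12 mm measured) and the job is handed in at about 22 s, but no verdict came back.

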